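Lock the lamp unit's cover screw and put the screwdriver away

TASK

Take the flat-blade screwdriver (square handle) from the tool stand and use it to lock the slotted spring screw on the microscope's lamp unit: press the screw down with the blade, keep it pressed while you turn it clockwise to its stop, then let it spring up into its catch. Then put the screwdriver, blade down, into the crowded pot all the way to the bottom, gently nudging the markers and spatula aside so that they stay in it, and let go; do not knock over, push away or lift out anything else.

Things in the scene. Friction and masses are not known exactly. Their poses are not given: they have to be found in the camera images.
- driver: flat-blade screwdriver, 150 mm, 110 g. Origin: middle of the blade's end face; z up to the handle. Blade 16 (x) x 4 (y) mm, 14 long, fits the slot either way round; shaft 9 mm; grey square handle 24 x 24 mm, flats facing x and y, z = 75 to 150 mm, with a round flange 34 mm wide, z = 75 to 81. Starts upright in one of the stand's holes, hanging by the flange (handle 90 to 165 mm above the table)
- nut_driver: bystander: socket driver with a white round waisted handle 30 mm thick, 125 mm long, 90 g, hanging in the other hole of the stand (top 140 mm above the table). Origin at its lower end, z up. Leave it in the stand
- stand: fixed tool stand: aluminium plate 70 x 170 mm on four legs, its top 90 mm above the table; origin under its centre on the table, the long side along y. Two square through holes, 23 x 23 mm, at y = -45 and +45 mm; the shaft must be lifted at least 80 mm to come clear
- slot (a point): centre of the slot's floor in the steel screw head; x along the slot, z up. Slot 6 mm wide (y), 20 mm long (x), 6 mm deep, closed ends; head 32 mm across, its top 6 mm above this point. Free, this point is 73 mm above the table (13 mm above the unit). At the screw's stop the slot lies along the unit's long side, in line with two small ribs on the cover
- screw (a joint): screw angle, rad; starts at -0.08 to 0.08, grows clockwise seen from above to a stop at 1.4. An inner lug blocks it at about 0.12 unless pressed about 6.5 mm down; keep it pressed until 1.35, then let it rise and the lug catches. Turning takes under 0.2 N m
- plunge (a joint): how far the screw is pressed down, m: 0 when free, bottom stop at 0.008. A spring holds it up: it starts to give at 6 N and stiffens by 0.8 N per mm (11.2 N at 6.5 mm, 12.4 N at the bottom). Locked in its catch it stays about 0.003 to 0.004
- unit: fixed white lamp power unit, 120 (x) x 200 (y) x 60 mm high, grey cover on top; origin under its centre on the table. The screw's axis is at x = 0, y = +45 mm
- pot: loose round white pot, 600 g, 82 mm outer and 74 mm inner diameter, 80 mm high, inner floor 6 mm above its origin (centre of its underside), z up. Three sticks lean outward in it, their feet near the middle
- marker_a: marker pen 13 mm thick, 130 mm long, 18 g, leaning in the pot; origin at its lower end, z along it upwards
- marker_b: another such marker pen in the pot; same size and origin
- spatula: steel lab spatula, rod 10 mm thick with a flat paddle on top, 139 mm long, 30 g, leaning in the pot; origin at its lower end, z along it upwards
- bottle: bystander: amber bottle 64 mm across, 130 mm high; origin under its centre, z up
- dish: bystander: flat lidded dish 96 mm across, 16 mm high; origin under its centre
- tip_box: bystander: grey closed box with a grid of round marks on top, 90 x 125 x 50 mm; origin under its centre
- timer: bystander: small white box 60 x 70 x 25 mm; origin under its centre
Not all that is in view belongs to the job. Leave any red look-alike of the driver alone.

How it is judged:
On the way, in this order (a step that is already met when the one before it is completed fails the run):
1. the screwdriver presses the screw down more than 5 mm (contact force between driver and screw above 3 N and value of joint plunge above 0.005 m), for 0.2 s.
2. with the screwdriver still in it the screw reaches its stop (angle above 1.25 rad) (contact force between driver and screw above 1 N and value of joint screw above 1.25 rad), for 0.1 s.
3. the screwdriver has left the screw and the screw is caught (distance between slot and driver above 0.05 m and value of joint screw above 1.25 rad and value of joint plunge between 0.002 and 0.0055 m), for 0.2 s.
At the end, for the whole second after the job is handed in: Screw past 1.25 rad, caught 2-5.5 mm down; driver released, still, blade down in the pot (tip <42 mm from its axis, <25 mm up, tilt <0.7); sticks in it (<42 mm, <30 mm up, tilt <0.8); pot tilt <0.1; socket driver hanging in the stand; pot, bottle, dish, box, timer moved <50 mm (value of joint screw above 1.25 rad and value of joint plunge between 0.002 and 0.0055 m and horizontal distance between each of driver, marker_a, marker_b, spatula and pot below 0.042 m and z of driver in the frame of pot below 0.025 m and angle between driver's own z axis and vertical below 0.7 rad and linear speed of driver below 0.02 m/s and z of each of marker_a, marker_b, spatula in the frame of pot below 0.03 m and angle between each of marker_a, marker_b, spatula's own z axis and vertical below 0.8 rad and angle between pot's own z axis and vertical below 0.1 rad and angle between nut_driver's own z axis and vertical below 0.2 rad and horizontal distance between nut_driver and stand below 0.065 m and height (world z) of nut_driver below 0.03 m and distance of each of pot, bottle, dish, tip_box, timer from where it was at the start of the episode below 0.05 m); the robot touches nothing.
It fails at once if the pot is tipped by more than 0.35 rad (angle between pot's own z axis and vertical above 0.35 rad).
It fails at once if the bottle is knocked over (0.5 rad) (angle between bottle's own z axis and vertical above 0.5 rad).
It fails at once if the socket driver is lifted out of the stand (height (world z) of nut_driver above 0.07 m).
It fails at once if a marker or the spatula is lifted out of the pot (height (world z) of any of marker_a, marker_b, spatula above 0.07 m).
It also fails if it takes over 64 s, if anything falls off the work surface, if the arm or the gripper's body presses on something with over 40 N, if the wrist force passes 120 N, or if a joint passes its speed limit or range.

ROBOT

A 7-joint arm with a two-finger parallel gripper is mounted at the origin on the work surface. World frame = base frame: x ahead of the robot, y to its left, z up, the work surface at z = 0. Lengths are in m, angles in rad, forces in N, time in s.
With the tool pointing down it reaches from about 0.425 to 0.875 m from the base axis. Payload 8.4 kg.
Tool frame: the origin (TCP) lies midway between the tips of the shut fingers; the grasp point (between the pads) lies behind it (env.hold_point_z is the z of the grasp point in the tool frame, in m); z points along the fingers, y is the line along which they close (so a half turn about z gives the same grasp; the last joint's range is limited). The gripper opens to 87 mm and grips with 3 to 60 N. Pads are 19 mm wide; open, the fingers measure 117 mm over their backs; the gripper's body (75 mm by 190 mm) begins 51 mm behind the grasp point.
Start: joints at [1.243, 0.333, 0.04, 1.465, -0.013, 1.343, -0.059], TCP at [0.147, -0.633, 0.223] pointing down, gripper open.
Joint ranges: [-2.58, 2.58], [-0.38, 2.09], [-1.3, 1.39], [0.25, 2.4], [-1.5, 4.64], [0.08, 2.09], [-2.65, 2.65]. Speed limits (rad/s): [2.22, 2.22, 2.79, 2.79, 3.14, 3.14, 3.14].

INTERFACE

Orientations are given as a unit quaternion [w, x, y, z].
In Python, from station import env, viewer gives the robot as it stands. The module is installed in compiled form; this text tells all that it offers.
- The arm moves only by the tool step_arm, never from a script. Its argument "motion" is a list that holds one entry, the list of rows, each a list of 7 numbers: the turn, a rotation vector about the tool's x, y, z in degrees, then the shift along the tool's x, y, z in units of 30 mm (1.0 is 30 mm), then the opening, from 0 (shut) to 1 (fully open). A call has 1 to 10 rows; each row shifts and turns the commanded pose from where the row before left it, along the tool's axes as they then stand; what a row does not reach is not made up. A row lasts 1/12 s, in which the tool goes at most 41.7 mm and 7.16 degrees, less where a joint would pass 70% of its speed; a pose out of reach is approached as far as the arm can. A call is refused whole if a number of a shift passes 1 or a number of a turn 7.16, either way. A call with a gripper value outside its range is refused whole. The fingers move at their own pace and stop on an object; "squeeze" is the grip in N (left out, the last holds). Time passes only in rows, so rows that do not move let the fingers close. It gives the time, the measured TCP pose, the force, the opening and the grip force at its end, in the units of the state.
- env.get_obs(): the state, without advancing time (a new reading comes with each control period).
- viewer.get_image(name): name is "scene" or "top" or "wrist"; returns (picture, depth): 400x640x3 uint8, red, green, blue; 400x640 float32, m along the optical axis (not along the pixel's ray), 0 where there is no reading.
- viewer.calibration(name): a dict with "intrinsics" (3x3 intrinsics, pixels), "R" (3x3) and "t" (3): a world point X has camera coordinates R X + t. Camera axes: x right, y down, z forward; pixel columns grow to the right and rows downward; lengths in m; the calibration is good to about 2 mm. A picture is of the moment at which its call begins: read the wrist's pose just before it. calibration takes no time and is no camera call; for the wrist camera it gives the pose at the moment of the call.
- env.sign_off(): hands the job in; it is judged then, once.
The state is a dict: "t": time; "joint_positions": joint angles; "dq": joint speeds; "joint_efforts": joint torques, N m; "ee_pos": TCP position; "tcp_rot": TCP orientation; "contact_force": force on the tool from outside, world axes, zero at the start; "torque": the same for the moment, N m; "gripper_width": finger opening in m; "grip_force": force on a finger pad.
Only numpy, scipy, OpenCV 4.12 (cv2) and the standard library are available. Lean on these libraries where they do the work, as an engineer would, in place of code of your own. Each camera call takes 0.05 s, during which the arm holds its last target. There are 200 camera calls.

## Working session

There is one attempt and no reset: what is moved stays moved. The work goes in short steps, Python scripts to look and compute and a tool call to move; the robot and the scene stay as the last step left them, time stands still between calls to the robot, and variables do not carry over. Pictures are saved under pics/ and viewed, at most 13 in all, crops included, and the job is handed in when it is done.

Besides the shell and the picture viewer there is one more tool, called after "Emit:" in YAML: its name, and indented under it one key for each argument. step_arm: Moves the arm, as the interface text tells. Its arguments: {"type":"object","properties":{"motion":{"type":"array"},"squeeze":{"type":"number"}},"required":["motion"]}

```bash
mkdir -p pics; cat > h.py <<'E'
import numpy as np, cv2
from station import env, viewer
def cap(n):
    im,d=viewer.get_image(n); return im,d,viewer.calibration(n)
def ray(c,u,v,z):
    K,R,t=c["intrinsics"],np.array(c["R"]),np.array(c["t"])
    d=R.T@np.linalg.solve(K,[u,v,1]); o=-R.T@t
    return o+d*(z-o[2])/d[2]
def pts(c,d):
    K,R,t=np.array(c["intrinsics"]),np.array(c["R"]),np.array(c["t"])
    v,u=np.mgrid[:d.shape[0],:d.shape[1]]
    P=np.stack([(u-K[0,2])/K[0,0]*d,(v-K[1,2])/K[1,1]*d,d],-1)
    return (P-t)@R
def save(n,im): cv2.imwrite("pics/"+n+".png",im[...,::-1])
E
python3 - <<'E'
from h import *
for n in ("scene","top"):
    im,d,c=cap(n); save(n,im); np.savez(n+".npz",im=im,d=d,**{k:np.array(v) for k,v in c.items()})
    print(n,c)
o=env.get_obs(); print(o, env.hold_point_z)
E
```

```text
scene {'intrinsics': array([[491.31228702,   0.        , 321.69286036],
       [  0.        , 491.31228702, 200.34994852],
       [  0.        ,   0.        ,   1.        ]]), 'R': array([[ 0.65916141,  0.75199802, -0.00228043],
       [ 0.4614162 , -0.40684369, -0.7883992 ],
       [-0.59380242,  0.5186301 , -0.61515973]]), 't': array([-0.37380212, -0.18848166,  1.61579154])}
top {'intrinsics': array([[369.6611864 ,   0.        , 317.82539096],
       [  0.        , 369.6611864 , 196.13148278],
       [  0.        ,   0.        ,   1.        ]]), 'R': array([[-0.00970581, -0.99994758,  0.00326068],
       [-0.99800154,  0.00948321, -0.06247389],
       [ 0.06243969, -0.00386053, -0.99804127]]), 't': array([-0.01582419,  0.58044072,  0.83806993])}
{'t': 0.1, 'joint_positions': array([ 1.24279648,  0.33385951,  0.03987898,  1.46617968, -0.01345331,
        1.34329691, -0.05849658]), 'dq': array([-0.00106764, -0.00139452,  0.00189343, -0.0041675 , -0.00023636,
       -0.00074957,  0.00075002]), 'joint_efforts': array([ 4.54915222e-03, -6.57811403e+01,  1.34029761e+00, -4.04709542e+01,
       -5.96786267e-02,  4.10282111e-02,  7.77798937e-05]), 'ee_pos': array([ 0.14731952, -0.63264924,  0.22173736]), 'tcp_rot': array([-7.30883156e-04,  9.93464879e-01,  1.14135836e-01, -1.08736781e-04]), 'contact_force': array([-0.49233745, -0.03470527, -0.53353688]), 'torque': array([ 0.00870865,  0.04374884, -0.01751284]), 'grip_force': 0.0, 'gripper_width': 0.0873041343839188} -0.0187
```

View pics/top.png

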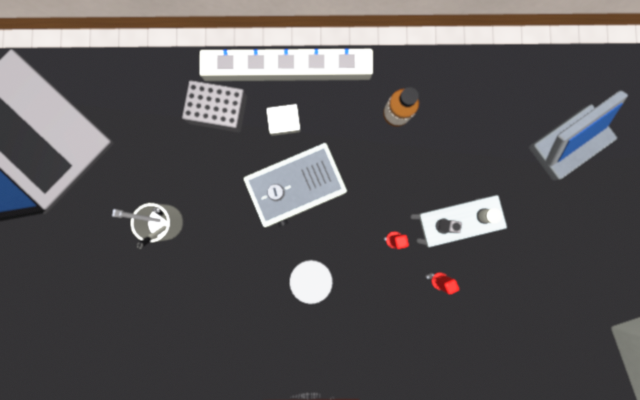

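View pics/scene.png

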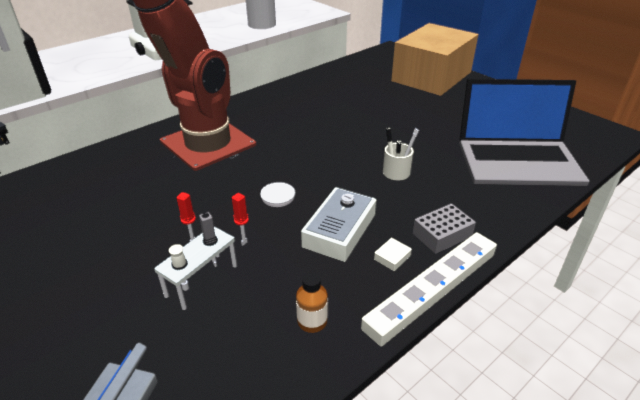

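The grey square handle stands in the stand's left hole at top (452,226). It could be confused with three things: the white nut driver at (487,216), and the red look-alikes at (397,240) and (445,284). I choose the grey one. The screw is at (276,192) and the pot at (157,223). Next I measure these and check the choice in a crop.

```bash
python3 - <<'E'
from h import *
f=np.load("top.npz"); im,d=f["im"],f["d"]; c={k:f[k] for k in("intrinsics","R","t")}
P=pts(c,d); z=P[...,2]
def box(u0,u1,v0,v1,zlo,zhi,name):
    m=np.zeros(z.shape,bool); m[v0:v1,u0:u1]=True; m&=(z>zlo)&(z<zhi)&(d>0)
    q=P[m]; 
    if len(q)<4: print(name,len(q)); return
    r=cv2.minAreaRect((q[:,:2]*1000).astype(np.float32))
    print(name,len(q),"med",np.median(q,0).round(4),"rect mm",np.round(r[0],1),np.round(r[1],1),round(r[2],1),"zmax",q[:,2].max().round(4))
box(435,470,205,240,.150,.18,"driver top")
box(475,500,205,230,.120,.16,"nut")
box(410,515,190,255,.08,.10,"stand")
box(235,355,140,235,.05,.067,"unit")
box(262,292,180,205,.07,.09,"screw")
box(125,190,195,250,.07,.088,"pot rim")
box(105,200,195,255,.092,.2,"sticks")
box(380,415,225,255,.05,.2,"red1"); box(425,465,268,300,.05,.2,"red2")
box(380,425,80,130,.1,.2,"bottle"); box(285,340,255,310,.008,.05,"dish")
s=[cv2.resize(im[y:y+100,x:x+130],(390,300),interpolation=cv2.INTER_CUBIC) for x,y in((400,175),(230,135),(90,170))]
g=np.load("scene.npz")["im"]; s.append(cv2.resize(g[180:310,140:270],(390,300)))
save("crops",np.vstack([np.hstack(s[:2]),np.hstack(s[2:])]))
E
```

```text
driver top 177 med [ 0.5112 -0.2802  0.1642] rect mm [ 510.1 -283.1] [23.8 24. ] 78.7 zmax 0.168
nut 180 med [ 0.53   -0.3677  0.1363] rect mm [ 530.9 -370.1] [25.9 26. ] 89.4 zmax 0.1404
stand 2167 med [ 0.5207 -0.3267  0.0899] rect mm [ 520.1 -327.1] [ 70.4 171.9] 13.0 zmax 0.0999
unit 4640 med [0.6048 0.0269 0.0594] rect mm [603.9  30.7] [120.4 200.1] 22.6 zmax 0.0665
screw 173 med [0.5863 0.0716 0.0784] rect mm [586.3  71.1] [30.3 30.2] 0.2 zmax 0.082
pot rim 370 med [0.5255 0.3334 0.0787] rect mm [524.5 338. ] [81.5 78.4] 78.5 zmax 0.0878
sticks 305 med [0.5389 0.3344 0.126 ] rect mm [512.5 339.1] [79.2 89.9] 3.9 zmax 0.1433
red1 284 med [ 0.483  -0.1757  0.1463] rect mm [ 482.  -179.1] [29.5 28.6] 15.0 zmax 0.1531
red2 375 med [ 0.3976 -0.2703  0.1332] rect mm [ 394.8 -273.9] [28.6 28.3] 26.0 zmax 0.1533
bottle 333 med [ 0.7735 -0.2076  0.1292] rect mm [ 776.9 -209.9] [36.2 36.2] 61.4 zmax 0.1335
dish 1391 med [ 0.3836 -0.0018  0.0158] rect mm [384.   -2.5] [95.4 94. ] 63.3 zmax 0.0205
```

View pics/crops.png

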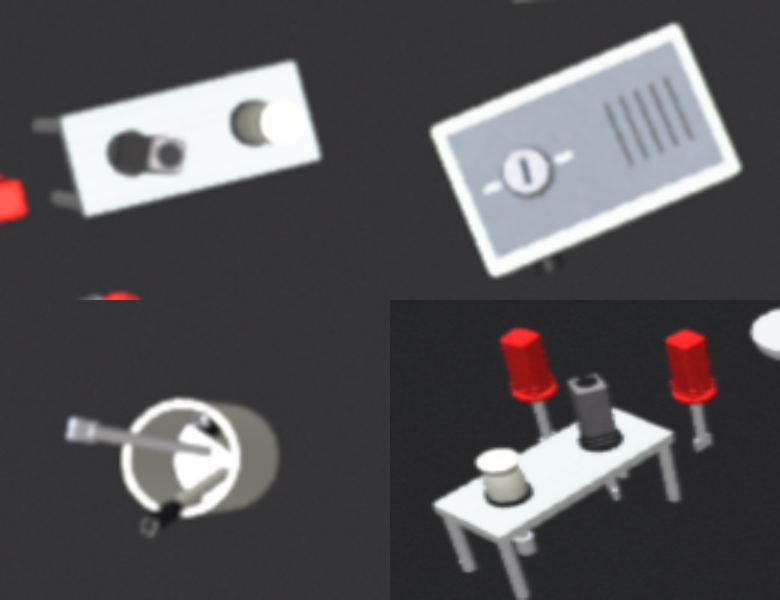

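The crop confirms it: the grey square handle with a dark flange is in the stand's +y hole, the white nut driver is in the other hole, and the two red ones stand apart. Heights and sizes match the description (top at 0.164 m, 24 mm square, slot head 30 mm across). First move: rotate toward the driver's yaw.

Emit:
step_arm:
  motion:
    - [[0, 0, -6.56, 0, 0, 0, 1], [0, 0, -6.56, 0, 0, 0, 1], [0, 0, -6.56, 0, 0, 0, 1], [0, 0, -6.56, 0, 0, 0, 1], [0, 0, -6.56, 0, 0, 0, 1], [0, 0, -6.56, 0, 0, 0, 1], [0, 0, -6.56, 0, 0, 0, 1], [0, 0, -6.56, 0, 0, 0, 1], [0, 0, -6.56, 0, 0, 0, 1], [0, 0, -6.56, 0, 0, 0, 1]]

```text
t: 0.93
ee_pos: [0.1473, -0.6328, 0.222]
tcp_rot: [-0.0, 0.771, 0.636, 0.0]
contact_force: [0.0, 0.2, 0.5]
gripper_width: 0.0872
grip_force: 0.0
```

```bash
cat >> h.py <<'E'
from scipy.spatial.transform import Rotation as Ro
def pose():
    o=env.get_obs(); q=o["tcp_rot"]; R=Ro.from_quat([q[1],q[2],q[3],q[0]]).as_matrix(); return o,np.array(o["ee_pos"]),R
def to(p):
    "tool-axis shift in units of 30 mm to the world TCP point p"
    o,e,R=pose(); return (R.T@(np.array(p)-e)/.03).round(3)
def yaw(): 
    R=pose()[2]; return np.degrees(np.arctan2(R[1,1],R[0,1])).round(2)   # azimuth of tool y
def status():
    o,e,R=pose(); print("t",round(o["t"],2),"tcp",e.round(4),"yaw",yaw(),"zaxis",R[:,2].round(4),"q",o["joint_positions"].round(2),"F",o["contact_force"].round(2),"w",round(o["gripper_width"],4),"g",round(o["grip_force"],1))
E
python3 - <<'E'
from h import *
status(); c=viewer.calibration("wrist"); o,e,R=pose(); Rc=np.array(c["R"]);t=np.array(c["t"])
print("cam in tool",(R.T@(-Rc.T@t-e)).round(4),"cam axes in tool rows",(Rc@R).round(3),c["intrinsics"])
print(to([.510,-.283,.26]))
E
```

```text
t 0.93 tcp [ 0.1473 -0.6328  0.222 ] yaw -10.97 zaxis [-3.e-04  9.e-04 -1.e+00] q [ 1.37  0.34 -0.12  1.46  0.04  1.35  1.05] F [0.01 0.17 0.5 ] w 0.0872 g 0.0
cam in tool [ 0.0715  0.0005 -0.1609] cam axes in tool rows [[-0.001  1.     0.   ]
 [-0.965 -0.001 -0.264]
 [-0.264 -0.001  0.965]] [[313.27382111   0.         326.12417999]
 [  0.         313.27382111 199.58143675]
 [  0.           0.           1.        ]]
[13.748  9.65  -1.259]
```

Emit:
step_arm:
  motion:
    - [[0, 0, 0, 0.95, 0.69, -0.1, 1], [0, 0, 0, 0.98, 0.69, -0.1, 1], [0, 0, 0, 0.98, 0.69, -0.1, 1], [0, 0, 0, 0.98, 0.69, -0.1, 1], [0, 0, 0, 0.98, 0.69, -0.1, 1], [0, 0, 0, 0.98, 0.69, -0.1, 1], [0, 0, 0, 0.98, 0.69, -0.1, 1], [0, 0, 0, 0.98, 0.69, -0.1, 1], [0, 0, 0, 0.98, 0.69, -0.1, 1], [0, 0, 0, 0.98, 0.69, -0.1, 1]]

```text
t: 1.77
ee_pos: [0.4086, -0.3846, 0.2525]
tcp_rot: [-0.0, 0.773, 0.634, -0.0]
contact_force: [0.9, -0.8, 0.3]
gripper_width: 0.0876
grip_force: 0.0
```

Emit:
step_arm:
  motion:
    - [[0, 0, 0, 0.98, 0.69, 0, 1], [0, 0, 0, 0.98, 0.69, 0, 1], [0, 0, 0, 0.98, 0.69, 0, 1], [0, 0, 0, 0.98, 0.69, 0, 1], [0, 0, 0, 0, 0, 0, 1]]

```text
t: 2.18
ee_pos: [0.5169, -0.2794, 0.2522]
tcp_rot: [-0.001, 0.77, 0.638, 0.002]
contact_force: [-0.2, 0.8, 0.9]
gripper_width: 0.0869
grip_force: 0.0
```

```bash
python3 - <<'E'
from h import *
status(); im,d,c=cap("wrist"); save("w1",im); P=pts(c,d); z=P[...,2]
for lo,hi,n in((.155,.175,"top"),(.082,.095,"plate"),(.12,.150,"other")):
    m=((z>lo)&(z<hi)&(d>0)&(np.hypot(P[...,0]-.51,P[...,1]+.283)<(.03 if n=="top" else .2))).astype(np.uint8)
    k,l,s,ce=cv2.connectedComponentsWithStats(m)
    for i in range(1,k):
        if s[i,4]>150:
            q=P[l==i]; r=cv2.minAreaRect((q[:,:2]*1000).astype(np.float32)); print(n,s[i,4],np.round(r[0],1),np.round(r[1],1),round(r[2],1),"z",np.median(q[:,2]).round(4),"px",ce[i].round())
E
```

```text
t 2.18 tcp [ 0.5169 -0.2794  0.2522] yaw -10.74 zaxis [ 0.002   0.0036 -1.    ] q [ 0.8   0.23 -0.45  1.56  0.09  1.38  0.16] F [-0.18  0.75  0.86] w 0.0869 g 0.0
top 770 [ 507.7 -288. ] [23.9 23.6] 78.4 z 0.1635 px [319. 209.]
plate 6016 [ 514.  -318.5] [ 70.2 142.2] 12.9 z 0.0888 px [331. 206.]
other 985 [ 479.  -187.2] [24.5 24.2] 12.9 z 0.148 px [262.  95.]
other 188 [ 509.3 -278.3] [ 4.2 23.8] 79.1 z 0.1359 px [320. 190.]
other 900 [ 391.6 -281.4] [24.1 23.9] 22.3 z 0.1475 px [196. 218.]
```

View pics/w1.png

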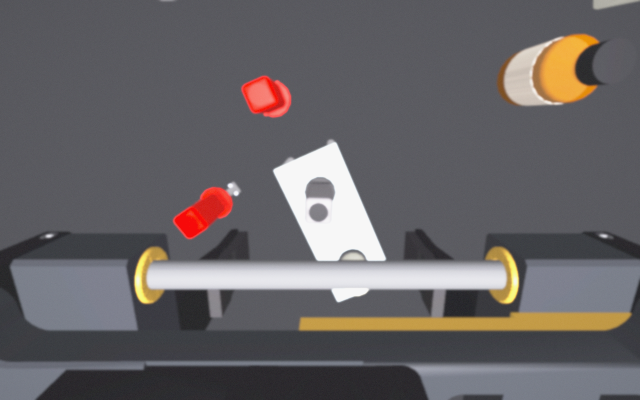

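The wrist view shows the grey handle at px (319,209), with the red ones at (262,95) and (196,218). The arm was still settling, so I'll hold briefly and measure again.

Emit:
step_arm:
  motion:
    - [[0, 0, 0, 0, 0, 0, 1], [0, 0, 0, 0, 0, 0, 1]]

```text
t: 2.4
ee_pos: [0.5111, -0.2882, 0.2522]
tcp_rot: [-0.0, 0.774, 0.634, -0.0]
contact_force: [-0.1, 0.0, -0.7]
gripper_width: 0.0866
grip_force: 0.0
```

```bash
cat >> h.py <<'E'
def rects(P,d,specs):
    z=P[...,2]
    for lo,hi,n,x,y,r0 in specs:
        m=((z>lo)&(z<hi)&(d>0)&(np.hypot(P[...,0]-x,P[...,1]-y)<r0)).astype(np.uint8)
        k,l,s,ce=cv2.connectedComponentsWithStats(m)
        for i in range(1,k):
            if s[i,4]>150:
                q=P[l==i]; r=cv2.minAreaRect((q[:,:2]*1000).astype(np.float32)); print(n,s[i,4],np.round(r[0],1),np.round(r[1],1),round(r[2],1),"z",np.median(q[:,2]).round(4),"px",ce[i].round())
E
python3 - <<'E'
from h import *
status(); im,d,c=cap("wrist"); P=pts(c,d); status()
rects(P,d,[(.155,.175,"top",.51,-.283,.03),(.14,.155,"red",.482,-.179,.05)])
print(to([.5099,-.2833,.13]))
E
```

```text
t 2.4 tcp [ 0.5111 -0.2882  0.2522] yaw -11.38 zaxis [-1.e-03 -2.e-04 -1.e+00] q [ 0.81  0.22 -0.44  1.56  0.1   1.38  0.16] F [-0.08  0.03 -0.72] w 0.0866 g 0.0
t 2.45 tcp [ 0.511  -0.2885  0.2523] yaw -11.42 zaxis [-7.e-04 -3.e-04 -1.e+00] q [ 0.81  0.22 -0.44  1.56  0.1   1.38  0.16] F [-0.13  0.95 -0.31] w 0.0871 g 0.0
top 795 [ 510.1 -284.9] [23.4 23.4] 77.9 z 0.1637 px [324. 198.]
red 944 [ 481.  -183.9] [24.  24.2] 11.2 z 0.1486 px [264.  82.]
[ 0.164 -0.066  4.078]
```

Emit:
step_arm:
  motion:
    - [[0, 0, 0, 0.14, -0.06, 0.6, 1], [0, 0, 0, 0, 0, 0.9, 1], [0, 0, 0, 0, 0, 0.9, 1], [0, 0, 0, 0, 0, 0.9, 1], [0, 0, 0, 0, 0, 0.76, 1], [0, 0, 0, 0, 0, 0.4, 1], [0, 0, 0, 0, 0, 0.2, 1], [0, 0, 0, 0, 0, 0, 1]]

```text
t: 3.12
ee_pos: [0.5102, -0.2831, 0.112]
tcp_rot: [-0.001, 0.774, 0.634, -0.0]
contact_force: [-0.2, -0.5, 0.3]
gripper_width: 0.087
grip_force: 0.0
```

Emit:
step_arm:
  motion:
    - [[0, 0, 0, 0, 0, 0, 0.5], [0, 0, 0, 0, 0, 0, 0.3], [0, 0, 0, 0, 0, 0, 0.1], [0, 0, 0, 0, 0, 0, 0], [0, 0, 0, 0, 0, 0, 0], [0, 0, 0, 0, 0, 0, 0]]
  squeeze: 50

```text
t: 3.62
ee_pos: [0.5112, -0.2826, 0.1131]
tcp_rot: [0.0, 0.773, 0.634, 0.0]
contact_force: [-0.5, 0.1, -0.9]
gripper_width: 0.055
grip_force: 0.0
```

Emit:
step_arm:
  motion:
    - [[0, 0, 0, 0, 0, 0, 0], [0, 0, 0, 0, 0, 0, 0], [0, 0, 0, 0, 0, 0, 0], [0, 0, 0, 0, 0, 0, 0], [0, 0, 0, 0, 0, 0, 0], [0, 0, 0, 0, 0, 0, 0], [0, 0, 0, 0, 0, 0, 0], [0, 0, 0, 0, 0, 0, 0]]

```text
t: 4.28
ee_pos: [0.511, -0.2825, 0.1127]
tcp_rot: [-0.0, 0.773, 0.634, -0.0]
contact_force: [-0.9, -1.3, 1.0]
gripper_width: 0.0237
grip_force: 50.0
```

Emit:
step_arm:
  motion:
    - [[0, 0, 0, 0, 0, -0.3, 0], [0, 0, 0, 0, 0, -0.6, 0], [0, 0, 0, 0, 0, -0.9, 0], [0, 0, 0, 0, 0, -0.9, 0], [0, 0, 0, 0, 0, -0.9, 0], [0, 0, 0, 0, 0, -0.9, 0], [0, 0, 0, 0, 0, -0.6, 0], [0, 0, 0, 0, 0, -0.3, 0], [0, 0, 0, 0, 0, 0, 0], [0, 0, 0, 0, 0, 0, 0]]

```text
t: 5.12
ee_pos: [0.5109, -0.2825, 0.2743]
tcp_rot: [-0.0, 0.773, 0.634, -0.0]
contact_force: [-0.3, -1.0, -1.8]
gripper_width: 0.0236
grip_force: 50.0
```

```bash
python3 - <<'E'
from h import *
status(); o,e,R=pose()
im,d,c=cap("scene"); tip=e+R@[0,0,.0975]
def px(c,X): 
    x=np.array(c["R"])@X+np.array(c["t"]); x=np.array(c["intrinsics"])@x; return (x[:2]/x[2]).round().astype(int)
u,v=px(c,tip); print("exp tip scene",u,v)
a=cv2.resize(im[v-75:v+25,u-65:u+65],(520,400),interpolation=cv2.INTER_CUBIC)
w,dw,cw=cap("wrist"); print("exp tip wrist",px(cw,tip)); 
save("s2",np.vstack([np.hstack([a,np.zeros((400,280,3),np.uint8)]),np.hstack([w[100:300,:400],w[100:300,400:640],np.zeros((200,160,3),np.uint8)])]))
np.savez("s2.npz",im=im,d=d,w=w,dw=dw)
E
```

```text
t 5.12 tcp [ 0.5109 -0.2825  0.2743] yaw -11.29 zaxis [-2.e-04  1.e-04 -1.e+00] q [ 0.81  0.21 -0.44  1.53  0.09  1.42  0.16] F [-0.3  -1.04 -1.77] w 0.0236 g 50.0
exp tip scene 206 211
exp tip wrist [327 201]
```

View pics/s2.png

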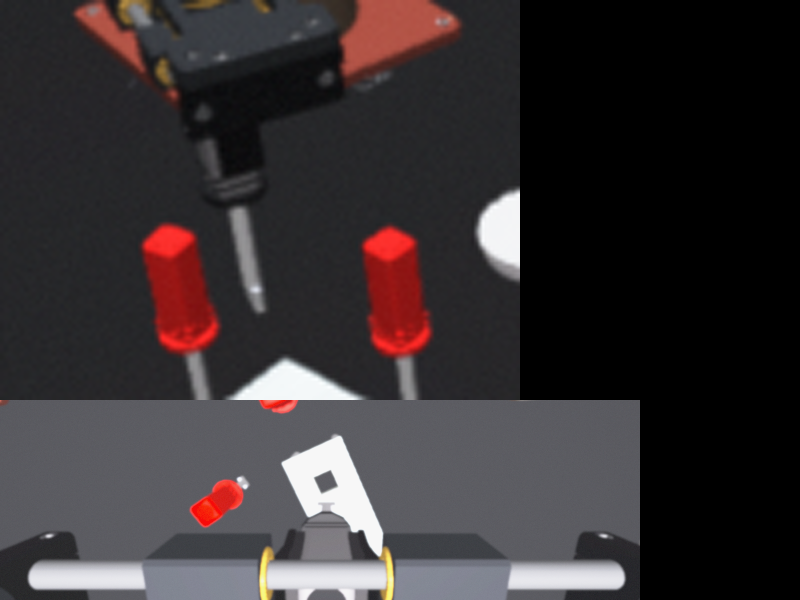

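The blade sits straight in the hand at its expected wrist pixel (327,201), wide along the image's horizontal, which is tool y. Next I go to a viewing spot beside the screw.

Emit:
step_arm:
  motion:
    - [[0, 0, -6.02, 0, 0, 0, 0], [0, 0, -6.02, 0, 0, 0, 0], [0, 0, -6.02, 0, 0, 0, 0], [0, 0, -6.02, 0, 0, 0, 0], [0, 0, 0, 0.4, 0.2, 0, 0], [0, 0, 0, 0.8, 0.44, 0, 0], [0, 0, 0, 0.9, 0.5, 0, 0], [0, 0, 0, 0.9, 0.5, 0, 0], [0, 0, 0, 0.9, 0.5, 0, 0], [0, 0, 0, 0.9, 0.5, 0, 0]]

```text
t: 6.05
ee_pos: [0.5562, -0.122, 0.2738]
tcp_rot: [-0.001, 0.625, 0.78, -0.0]
contact_force: [0.7, -0.8, -1.2]
gripper_width: 0.0239
grip_force: 50.0
```

Emit:
step_arm:
  motion:
    - [[0, 0, 0, 0.9, 0.5, 0, 0], [0, 0, 0, 0.9, 0.5, 0, 0], [0, 0, 0, 0.9, 0.5, 0.2, 0], [0, 0, 0, 0.9, 0.5, 0.4, 0], [0, 0, 0, 0.6, 0.32, 0.4, 0], [0, 0, 0, 0.27, 0.2, 0.4, 0], [0, 0, 0, 0, 0, 0, 0], [0, 0, 0, 0, 0, 0, 0], [0, 0, 0, 0, 0, 0, 0]]

```text
t: 6.8
ee_pos: [0.6004, 0.0211, 0.2328]
tcp_rot: [0.0, 0.625, 0.781, -0.0]
contact_force: [-0.3, -1.9, -1.0]
gripper_width: 0.0238
grip_force: 50.0
```

```bash
python3 - <<'E'
from h import *
status(); im,d,c=cap("wrist"); P=pts(c,d); status()
rects(P,d,[(.073,.085,"head",.587,.072,.03),(.05,.066,"unit",.604,.03,.15)])
np.savez("w3.npz",w=im,d=d,R=c["R"],t=c["t"],intrinsics=c["intrinsics"])
x=np.array(c["R"])@[.587,.072,.079]+np.array(c["t"]); x=np.array(c["intrinsics"])@x; u,v=(x[:2]/x[2]).astype(int); print(u,v)
u0,v0=max(u-80,0),max(v-60,0)
save("w3",np.vstack([cv2.resize(im[v0:v0+100,u0:u0+160],(640,400),interpolation=cv2.INTER_CUBIC),im[150:300]])); print(u0,v0)
E
```

```text
t 6.8 tcp [0.6004 0.0211 0.2328] yaw 12.62 zaxis [-3.e-04 -7.e-04 -1.e+00] q [ 0.43  0.3  -0.67  1.55  0.19  1.36 -0.03] F [-0.34 -1.88 -0.99] w 0.0238 g 50.0
t 6.85 tcp [0.6006 0.021  0.2332] yaw 12.61 zaxis [ 4.e-04 -8.e-04 -1.e+00] q [ 0.43  0.3  -0.67  1.55  0.19  1.36 -0.03] F [ 0.37 -1.07 -1.57] w 0.0237 g 50.0
head 699 [586.9  70.4] [30.9 30.4] 12.3 z 0.078 px [323. 134.]
unit 15337 [603.6  29.7] [120.2 198.8] 22.6 z 0.0589 px [330. 151.]
323 133
243 73
```

View pics/w3.png

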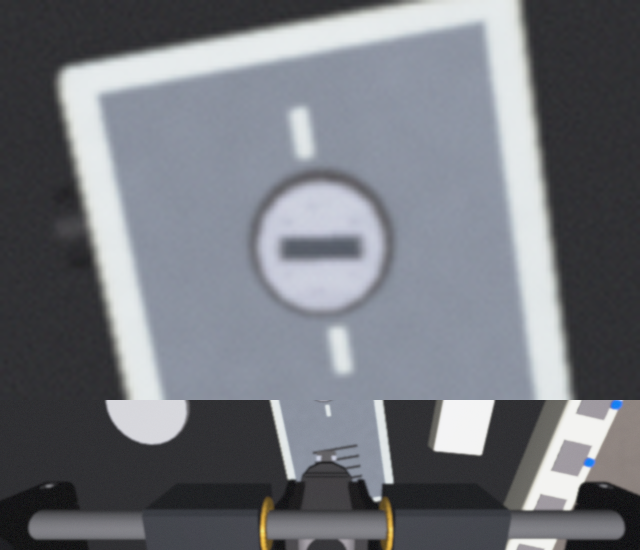

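The slot is horizontal in the image, so it is already aligned with the blade, centred at about px (323,135). I'll measure the slot centre and the blade-tip offset numerically.

```bash
python3 - <<'E'
from h import *
f=np.load("w3.npz"); im,d=f["w"],f["d"]; c={k:f[k] for k in("intrinsics","R","t")}
P=pts(c,d); o,e,R=pose()
g=cv2.cvtColor(im,cv2.COLOR_RGB2GRAY)
m=np.zeros(g.shape,np.uint8); cv2.circle(m,(323,134),12,1,-1); m&=(g<150).astype(np.uint8)
ct=max(cv2.findContours(m,0,cv2.CHAIN_APPROX_NONE)[0],key=cv2.contourArea)
r=cv2.minAreaRect(ct); print("slot px",np.round(r,1) if 0 else r)
M=cv2.moments(m,True); u,v=M["m10"]/M["m00"],M["m01"]/M["m00"]; s=ray(c,u,v,.079); print("slot centre",u,v,s.round(4))
rc=cv2.boxPoints(r); W=np.array([ray(c,*q,.079)[:2] for q in rc]); rr=cv2.minAreaRect((W*1000).astype(np.float32)); print(rr)
T=(P-e)@R
k=(T[...,2]>.03)&(T[...,2]<.11)&(d>0)&(np.hypot(T[...,0],T[...,1])<.03)
for lo in np.arange(.03,.11,.01):
    q=T[k&(T[...,2]>=lo)&(T[...,2]<lo+.01)]
    if len(q): print(round(lo,3),len(q),"y range",q[:,1].min().round(4),q[:,1].max().round(4),"x max",q[:,0].max().round(4),"zmax",q[:,2].max().round(4))
uu=np.argwhere(k&(T[...,2]>.085)); print(uu.min(0),uu.max(0)) if len(uu) else None
print("shift tool",to([s[0],s[1],.0]))
E
```

```text
slot px ((323.0, 134.5), (5.0, 20.0), 90.0)
slot centre 322.8220338983051 134.52542372881356 [0.5862 0.0706 0.079 ]
((586.3623046875, 70.68416595458984), (19.773427963256836, 4.8396077156066895), 12.563960075378418)
0.06 20 y range -0.0031 0.0038 x max 0.0021 zmax 0.0696
0.07 41 y range -0.0041 0.0039 x max 0.0022 zmax 0.08
0.08 74 y range -0.0076 0.0081 x max 0.0018 zmax 0.0893
0.09 50 y range -0.0078 0.0076 x max -0.0002 zmax 0.0992
[201 317] [209 336]
shift tool [ 1.727 -0.109  7.772]
```

Emit:
step_arm:
  motion:
    - [[0, 0, 0, 0.4, -0.03, 0.2, 0], [0, 0, 0, 0.6, -0.04, 0.4, 0], [0, 0, 0, 0.5, -0.04, 0.5, 0], [0, 0, 0, 0.3, 0, 0.4, 0], [0, 0, 0, 0, 0, 0.16, 0], [0, 0, 0, 0, 0, 0, 0], [0, 0, 0, 0, 0, 0, 0]]

```text
t: 7.43
ee_pos: [0.5857, 0.0736, 0.1832]
tcp_rot: [0.0, 0.625, 0.781, -0.0]
contact_force: [0.4, 0.2, 0.6]
gripper_width: 0.0234
grip_force: 50.0
```

```bash
cat > chk.py <<'E'
from h import *
import sys
status(); im,d,c=cap("wrist"); P=pts(c,d); o,e,R=pose(); T=(P-e)@R
k=(T[...,2]>.03)&(T[...,2]<.105)&(d>0)&(np.hypot(T[...,0],T[...,1])<.02)&(P[...,2]>.0815)
uu=np.argwhere(k); print("blade px",uu.min(0),uu.max(0)); 
rects(P,d,[(.073,.081,"head",.587,.072,.03)])
save(sys.argv[1],cv2.resize(im[140:240,246:406],(800,500),interpolation=cv2.INTER_CUBIC))
E
python3 chk.py w4
```

```text
t 7.43 tcp [0.5857 0.0736 0.1832] yaw 12.71 zaxis [ 1.e-04 -5.e-04 -1.e+00] q [ 0.37  0.31 -0.69  1.64  0.21  1.26 -0.14] F [0.42 0.22 0.55] w 0.0234 g 50.0
blade px [201 317] [210 336]
head 610 [585.9  73.5] [30.2 26.6] 13.5 z 0.078 px [326. 196.]
```

View pics/w4.png

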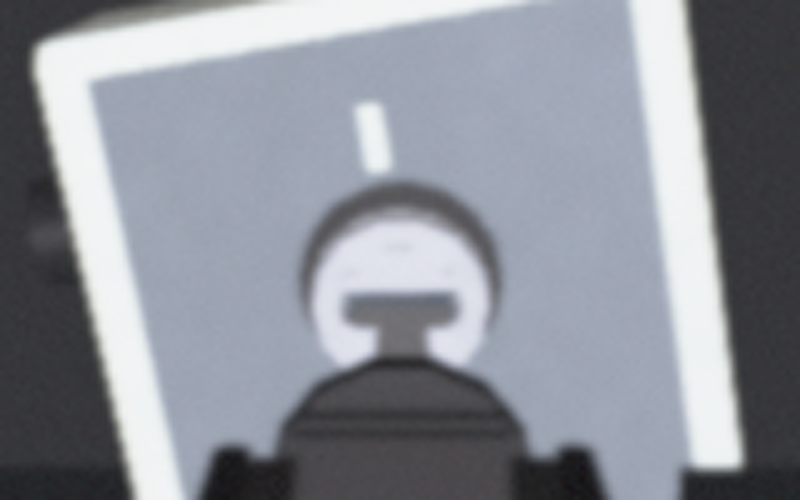

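```bash
python3 - <<'E'
from h import *
o,e,R=pose(); c=viewer.calibration("wrist")
f=lambda u,v,z:((ray(c,u,v,z)-e)@R*1000).round(2)
for v in (200.5,201,201.5): print("blade front edge",v,f(326.5,v,.0855))
for v in (198,198.4,199): print("slot far edge",v,f(326.5,v,.079))
print("slot ends",f(246+343/5,199,.079),f(246+458/5,199,.079),"blade ends",f(316.7,202,.0855),f(336.4,202,.0855))
E
```

```text
blade front edge 200.5 [-0.26  0.32 98.02]
blade front edge 201 [-0.71  0.32 98.02]
blade front edge 201.5 [-1.15  0.32 98.02]
slot far edge 198 [  0.22   0.32 104.52]
slot far edge 198.4 [ -0.15   0.32 104.52]
slot far edge 199 [ -0.69   0.32 104.52]
slot ends [ -0.68 -10.12 104.52] [ -0.7   10.07 104.53] blade ends [-1.59 -8.09 98.02] [-1.6   8.82 98.03]
```

The blade centre is about 0.7 mm from the slot centre, with the slot's far edge at crop row 292 and the blade's front edge at row 305. I'll nudge it over and lower slowly.

Emit:
step_arm:
  motion:
    - [[0, 0, 0, -0.02, -0.01, 0.06, 0], [0, 0, 0, 0, 0, 0.06, 0], [0, 0, 0, 0, 0, 0.06, 0], [0, 0, 0, 0, 0, 0.06, 0], [0, 0, 0, 0, 0, 0.06, 0], [0, 0, 0, 0, 0, 0.04, 0], [0, 0, 0, 0, 0, 0, 0]]

```text
t: 8.07
ee_pos: [0.585, 0.0741, 0.1724]
tcp_rot: [-0.0, 0.624, 0.781, -0.0]
contact_force: [0.1, 0.9, -2.2]
gripper_width: 0.0234
grip_force: 50.0
```

Emit:
step_arm:
  motion:
    - [[0, 0, 0, 0, 0, 0.06, 0], [0, 0, 0, 0, 0, 0.06, 0], [0, 0, 0, 0, 0, 0.06, 0], [0, 0, 0, 0, 0, 0.06, 0], [0, 0, 0, 0, 0, 0.06, 0], [0, 0, 0, 0, 0, 0, 0], [0, 0, 0, 0, 0, 0, 0]]

```text
t: 8.65
ee_pos: [0.5854, 0.0743, 0.1647]
tcp_rot: [0.0, 0.624, 0.781, 0.0]
contact_force: [-2.6, -0.7, 8.8]
gripper_width: 0.0237
grip_force: 50.0
```

Emit:
step_arm:
  motion:
    - [[0, 0, 0, 0, 0, 0.05, 0], [0, 0, 0, 0, 0, 0.04, 0], [0, 0, 0, 0, 0, 0, 0], [0, 0, 0, 0, 0, 0, 0]]

```text
t: 8.98
ee_pos: [0.5854, 0.0744, 0.1625]
tcp_rot: [0.001, 0.624, 0.781, 0.0]
contact_force: [-3.1, -0.3, 11.5]
gripper_width: 0.0238
grip_force: 50.0
```

Emit:
step_arm:
  motion:
    - [[0, 0, 4, 0, 0.006, 0.01, 0], [0, 0, 6, 0, 0.009, 0.01, 0], [0, 0, 6, 0, 0.009, 0, 0], [0, 0, 6, 0, 0.009, 0, 0], [0, 0, 6, 0, 0.009, 0, 0], [0, 0, 6, 0, 0.009, 0, 0], [0, 0, 6, 0, 0.009, 0, 0], [0, 0, 6, 0, 0.009, 0, 0], [0, 0, 6, 0, 0.009, 0, 0], [0, 0, 6, 0, 0.009, 0, 0]]

```text
t: 9.82
ee_pos: [0.5881, 0.0735, 0.1624]
tcp_rot: [0.001, 0.926, 0.379, 0.001]
contact_force: [-3.8, -1.2, 14.5]
gripper_width: 0.0236
grip_force: 50.0
```

```bash
python3 - <<'E'
from h import *
status(); print(env.get_obs()["torque"])
E
```

```text
t 9.82 tcp [0.5881 0.0735 0.1624] yaw -45.51 zaxis [ 1.8e-03 -6.0e-04 -1.0e+00] q [ 0.24  0.3  -0.53  1.67  0.16  1.21 -1.12] F [-3.8  -1.18 14.54] w 0.0236 g 50.0
[-0.57039225  1.37867523  0.03982962]
```

Emit:
step_arm:
  motion:
    - [[0, 0, 6, 0, 0.009, 0, 0], [0, 0, 6, 0, 0.009, 0, 0], [0, 0, 6, 0, 0.009, 0, 0], [0, 0, 5, 0, 0.008, 0, 0], [0, 0, 3, 0, 0.004, 0, 0], [0, 0, 2, 0, 0, 0, 0], [0, 0, 0, 0, 0, 0, 0], [0, 0, 0, 0, 0, 0, 0]]

```text
t: 10.48
ee_pos: [0.5886, 0.0724, 0.1623]
tcp_rot: [0.001, 0.989, 0.146, 0.001]
contact_force: [-4.8, -2.5, 14.3]
gripper_width: 0.0237
grip_force: 50.0
```

```bash
python3 - <<'E'
from h import *
status(); print(env.get_obs()["torque"])
E
```

```text
t 10.48 tcp [0.5886 0.0724 0.1623] yaw -73.23 zaxis [ 1.3e-03 -9.0e-04 -1.0e+00] q [ 0.19  0.29 -0.46  1.67  0.14  1.21 -1.58] F [-4.75 -2.48 14.3 ] w 0.0237 g 50.0
[-0.74267927  1.62747036  0.02604309]
```

Emit:
step_arm:
  motion:
    - [[0, 0, 3, 0, 0.004, 0, 0], [0, 0, 2, 0, 0.003, 0, 0], [0, 0, 0, 0, 0, 0, 0]]

```text
t: 10.73
ee_pos: [0.5883, 0.0722, 0.1624]
tcp_rot: [0.0, 0.995, 0.101, 0.0]
contact_force: [-5.4, -2.1, 14.6]
gripper_width: 0.0235
grip_force: 50.0
```

```bash
python3 - <<'E'
from h import *
status(); print(env.get_obs()["torque"])
E
```

```text
t 10.73 tcp [0.5883 0.0722 0.1624] yaw -78.35 zaxis [ 8.e-04 -9.e-04 -1.e+00] q [ 0.18  0.29 -0.45  1.67  0.14  1.21 -1.67] F [-5.44 -2.07 14.63] w 0.0235 g 50.0
[-0.73878888  2.12446936  0.10977144]
```

Emit:
step_arm:
  motion:
    - [[0, 0, 0, 0, 0, -0.04, 0], [0, 0, 0, 0, 0, -0.06, 0], [0, 0, 0, 0, 0, -0.06, 0], [0, 0, -3, 0, 0, -0.04, 0], [0, 0, -2, 0, 0, 0, 0], [0, 0, 0, 0, 0, -0.06, 0], [0, 0, 0, 0, 0, -0.1, 0], [0, 0, 0, 0, 0, -0.2, 0], [0, 0, 0, 0, 0, -0.4, 0], [0, 0, 0, 0, 0, -0.6, 0]]

```text
t: 11.57
ee_pos: [0.5876, 0.0724, 0.2071]
tcp_rot: [-0.0, 0.989, 0.146, -0.001]
contact_force: [1.1, 0.5, -1.6]
gripper_width: 0.0236
grip_force: 50.0
```

Emit:
step_arm:
  motion:
    - [[0, 0, 0, 0, 0, -0.8, 0], [0, 0, 0, -0.4, 0, -0.9, 0], [0, 0, 0, -0.8, 0, -0.9, 0], [0, 0, 0, -0.8, 0, 0, 0], [0, 0, 0, -0.4, 0, 0, 0], [0, 0, 0, 0, 0, 0, 0], [0, 0, 0, 0, 0, 0, 0]]

```text
t: 12.15
ee_pos: [0.5195, 0.0516, 0.2865]
tcp_rot: [0.0, 0.989, 0.146, 0.001]
contact_force: [-0.2, -0.4, -1.2]
gripper_width: 0.0239
grip_force: 50.0
```

```bash
python3 - <<'E'
from h import *
status(); im,d,c=cap("wrist"); P=pts(c,d); o,e,R=pose()
rects(P,d,[(.0725,.085,"head",.5863,.0707,.014),(.05,.0665,"unit",.604,.03,.15)])
x=np.array(c["R"])@[.5863,.0707,.075]+np.array(c["t"]); x=np.array(c["intrinsics"])@x; u,v=(x[:2]/x[2]).astype(int)
g=cv2.cvtColor(im,cv2.COLOR_RGB2GRAY)
m=np.zeros(g.shape,np.uint8); cv2.circle(m,(u,v),10,1,-1); m&=(g<150).astype(np.uint8)
ct=max(cv2.findContours(m,0,cv2.CHAIN_APPROX_NONE)[0],key=cv2.contourArea); r=cv2.minAreaRect(ct)
W=np.array([ray(c,*q,.0755)[:2] for q in cv2.boxPoints(r)]); print(u,v,r,cv2.minAreaRect((W*1000).astype(np.float32)))
k=np.hypot(P[...,0]-.5863,P[...,1]-.0707); h=P[...,2]
print("head z",np.median(h[(k<.014)&(d>0)&(h>.07)]),"cover z",np.median(h[(k>.022)&(k<.04)&(d>0)&(h>.05)&(h<.07)]))
T=(P-e)@R
for lo in (.06,.07,.08,.09):
    q=T[(T[...,2]>=lo)&(T[...,2]<lo+.01)&(d>0)&(np.hypot(T[...,0],T[...,1])<.03)&(T[...,2]<.11)]
    if len(q): print(lo,len(q),q.min(0).round(4),q.max(0).round(4))
v0=max(v-50,0); save("w5",np.vstack([cv2.resize(im[v0:v0+100,u-80:u+80],(640,400),interpolation=cv2.INTER_CUBIC),im[150:300]]))
E
```

```text
t 12.15 tcp [0.5195 0.0516 0.2865] yaw -73.25 zaxis [ 2.e-03 -4.e-04 -1.e+00] q [ 0.26  0.07 -0.46  1.65  0.03  1.42 -1.49] F [-0.19 -0.43 -1.18] w 0.0239 g 50.0
head 373 [586.   70.4] [26.8 26.6] 16.9 z 0.0741 px [326. 117.]
unit 16139 [603.3  29.5] [120.1 199.1] 22.7 z 0.0579 px [365. 110.]Traceback (most recent call last):
  File "<stdin>", line 7, in <module>
ValueError: max() iterable argument is empty
```

```bash
python3 - <<'E'
from h import *
im,d,c=cap("wrist"); P=pts(c,d); o,e,R=pose()
u,v=326,117
g=cv2.cvtColor(im,cv2.COLOR_RGB2GRAY)
p=g[v-6:v+7,u-6:u+7]; th=(int(p.min())+int(p.max()))//2; print(p.min(),p.max())
m=np.zeros(g.shape,np.uint8); cv2.circle(m,(u,v),10,1,-1); m&=(g<th).astype(np.uint8)
ct=max(cv2.findContours(m,0,cv2.CHAIN_APPROX_NONE)[0],key=cv2.contourArea); r=cv2.minAreaRect(ct)
W=np.array([ray(c,*q,.0755)[:2] for q in cv2.boxPoints(r)]); print(r,cv2.minAreaRect((W*1000).astype(np.float32)))
T=(P-e)@R
for lo in (.06,.07,.08,.09):
    q=T[(T[...,2]>=lo)&(T[...,2]<lo+.01)&(d>0)&(np.hypot(T[...,0],T[...,1])<.03)]
    if len(q): print(lo,len(q),q.min(0).round(4),q.max(0).round(4))
save("w5",np.vstack([cv2.resize(im[v-50:v+50,u-80:u+80],(640,400),interpolation=cv2.INTER_CUBIC),im[150:300]]))
t,dt,ct_=cap("top"); PT=pts(ct_,dt); np.savez("top2.npz",im=t,d=dt,**{k:np.array(x) for k,x in ct_.items()})
rects(PT,dt,[(.07,.088,"rim",.5245,.336,.05)])
z=PT[...,2]; k=(dt>0)&(np.hypot(PT[...,0]-.5245,PT[...,1]-.336)<.11)
for lo in (.008,.02,.03,.05,.07,.09,.1,.11,.12,.13):
    hi=lo+.01; q=k&(z>lo)&(z<hi); mm=q.astype(np.uint8); n,l,s,ce=cv2.connectedComponentsWithStats(mm)
    print(lo,[(s[i,4],(np.median(PT[l==i],0)*1000).round().astype(int).tolist()) for i in range(1,n) if s[i,4]>=4])
E
```

```text
157 247
((326.46954345703125, 117.22560119628906), (3.2025146484375, 15.23955249786377), 83.6598129272461) ((585.8518676757812, 70.61405181884766), (3.5520594120025635, 17.47633934020996), 22.882678985595703)
0.06 22 [ 0.0006 -0.0026  0.0632] [0.0027 0.0044 0.0698]
0.07 37 [-0.0011 -0.0035  0.0711] [0.0027 0.0053 0.0798]
0.08 85 [-0.0046 -0.0069  0.0801] [0.0025 0.0088 0.0894]
0.09 52 [-0.0006 -0.0071  0.0901] [0.0002 0.0083 0.0995]
0.008 []
0.02 []
0.03 []
0.05 []
0.07 []
0.09 []
0.1 []
0.11 []
0.12 []
0.13 []
```

View pics/w5.png

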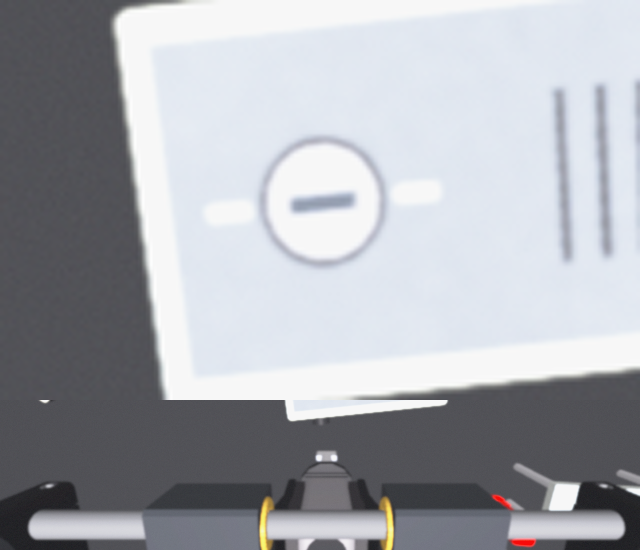

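The screw is locked: the slot at 22.9° matches the ribs and unit at 22.7°, and the head sits about 3 mm lower. The driver is still straight in the hand. Next I go to a view of the pot.

Emit:
step_arm:
  motion:
    - [[0, 0, 0, 0.1, -0.4, 0, 0], [0, 0, 0, 0.11, -0.8, 0, 0], [0, 0, 0, 0.12, -0.95, 0, 0], [0, 0, 0, 0.12, -0.95, 0, 0], [0, 0, 0, 0.12, -0.95, 0, 0], [0, 0, 0, 0.12, -0.95, 0, 0], [0, 0, 0, 0.12, -0.95, 0, 0], [0, 0, 0, 0.12, -0.95, 0, 0], [0, 0, 0, 0.12, -0.95, 0, 0], [0, 0, 0, 0.12, -0.75, 0, 0]]

```text
t: 13.13
ee_pos: [0.477, 0.3126, 0.2851]
tcp_rot: [-0.001, 0.989, 0.147, -0.0]
contact_force: [0.4, 0.6, -0.0]
gripper_width: 0.0237
grip_force: 50.0
```

Emit:
step_arm:
  motion:
    - [[0, 0, 0, 0.06, -0.46, 0, 0], [0, 0, 0, 0, 0, 0, 0], [0, 0, 0, 0, 0, 0, 0], [0, 0, 0, 0, 0, 0, 0]]

```text
t: 13.47
ee_pos: [0.4764, 0.3223, 0.2849]
tcp_rot: [0.0, 0.989, 0.146, -0.0]
contact_force: [0.2, -0.2, -1.1]
gripper_width: 0.0237
grip_force: 50.0
```

```bash
cat > pot.py <<'E'
from h import *
status(); im,d,c=cap("wrist"); P=pts(c,d); np.savez("pot.npz",im=im,d=d,R=c["R"],t=c["t"],intrinsics=c["intrinsics"])
z=P[...,2]; o,e,R=pose(); T=(P-e)@R
k=(d>0)&(np.hypot(P[...,0]-.5245,P[...,1]-.337)<.11)&~((np.hypot(T[...,0],T[...,1])<.02)&(T[...,2]<.105))&(T[...,0]>-.02)
rim=k&(z>.074)&(z<.084)&(im.min(-1)>120); q=P[rim][:,:2]*1000
if len(q)>10: (ce,rad)=cv2.minEnclosingCircle(q.astype(np.float32)); print("rim circle",np.round(ce,1),round(rad,1),len(q))
for lo in (.004,.012,.02,.03,.04,.05,.06,.07,.08,.09,.1,.11,.12,.13):
    q=k&(z>lo)&(z<lo+.01); n,l,s,_=cv2.connectedComponentsWithStats(q.astype(np.uint8))
    print(lo,[(int(s[i,4]),(np.median(P[l==i],0)[:2]*1000).round().astype(int).tolist()) for i in range(1,n) if s[i,4]>=8])
E
python3 pot.py; python3 - <<'E'
from h import *
f=np.load("pot.npz"); im=f["im"]; x=f["R"]@[.5245,.337,.08]+f["t"]; x=f["intrinsics"]@x; u,v=(x[:2]/x[2]).astype(int); print(u,v)
v0,u0=max(v-90,0),max(u-120,0); save("w6",cv2.resize(im[v0:v0+180,u0:u0+240],(800,600),interpolation=cv2.INTER_CUBIC)); print(u0,v0)
E
```

```text
t 13.47 tcp [0.4764 0.3223 0.2849] yaw -73.23 zaxis [-7.e-04 -3.e-04 -1.e+00] q [-0.1   0.22 -0.67  1.53  0.14  1.45 -2.06] F [ 0.17 -0.25 -1.12] w 0.0237 g 50.0
rim circle [522.7 336.6] 41.0 763
0.004 [(1551, [521, 339])]
0.012 [(14, [527, 346]), (22, [529, 330]), (22, [514, 336]), (22, [492, 357]), (23, [502, 306])]
0.02 [(15, [528, 348]), (18, [530, 329]), (12, [513, 372]), (23, [511, 336]), (21, [491, 355]), (30, [499, 309])]
0.03 [(19, [529, 351]), (20, [532, 326]), (10, [514, 372]), (10, [529, 301]), (28, [493, 358]), (26, [509, 335]), (34, [498, 310])]
0.04 [(19, [531, 353]), (22, [534, 324]), (29, [506, 335]), (25, [502, 306]), (16, [488, 349]), (9, [488, 323])]
0.05 [(19, [532, 356]), (10, [519, 373]), (23, [533, 322]), (10, [524, 300]), (34, [492, 357]), (29, [504, 335]), (34, [494, 313])]
0.06 [(24, [533, 359]), (26, [535, 320]), (48, [496, 362]), (47, [504, 305]), (28, [501, 335])]
0.07 [(240, [557, 341]), (24, [534, 361]), (236, [501, 368]), (31, [537, 318]), (226, [506, 302]), (35, [499, 334])]
0.08 [(26, [535, 364]), (29, [539, 316]), (36, [496, 334])]
0.09 [(32, [537, 367]), (27, [541, 314]), (34, [494, 334])]
0.1 [(29, [538, 369]), (40, [542, 312]), (45, [491, 334])]
0.11 [(38, [539, 372]), (44, [543, 310]), (49, [489, 334])]
0.12 [(70, [541, 376]), (44, [545, 308]), (52, [486, 333])]
0.13 [(91, [544, 379]), (162, [548, 301]), (140, [479, 333])]
324 133
204 43
```

View pics/w6.png

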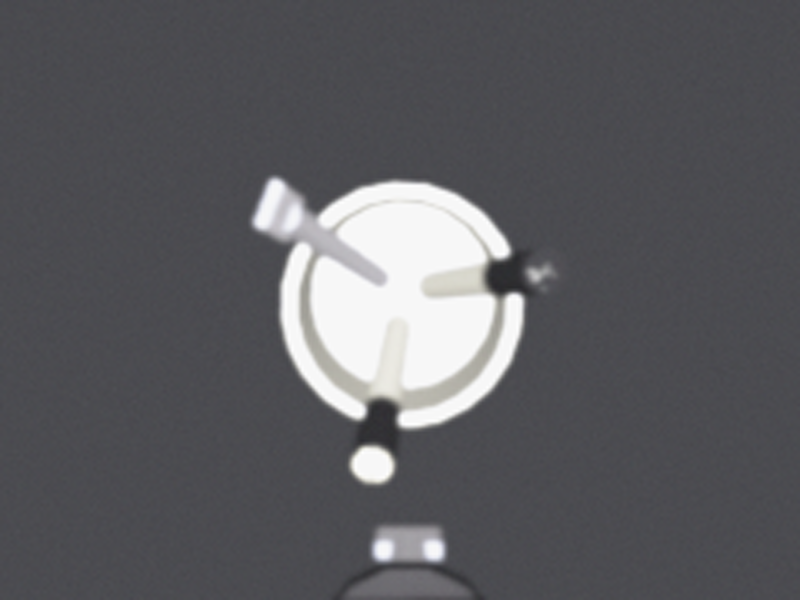

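The pot centre is at (522.7, 336.6) mm with rim radius 41 mm. In the crop the spatula leans upper-left, one marker right and one marker down, with feet about 8 mm from the centre. The left-lower gap (world azimuth about 123°) is free. I'll turn the fingers radially to that gap, with a slight outward tilt.

Emit:
step_arm:
  motion:
    - [[0, 0, -5.4, 0, 0, 0, 0], [0, 0, -5.4, 0, 0, 0, 0], [0, 0, -5.4, 0, 0, 0, 0], [-2.5, 0, 0, 0, 0, 0, 0], [-2.5, 0, 0, 0, 0, 0, 0], [0, 0, 0, 0, 0, 0, 0], [0, 0, 0, 0, 0, 0, 0]]

```text
t: 14.1
ee_pos: [0.4761, 0.3225, 0.2854]
tcp_rot: [0.041, 0.958, 0.284, 0.012]
contact_force: [-0.0, -1.1, -0.5]
gripper_width: 0.0235
grip_force: 50.0
```

```bash
python3 - <<'E'
from h import *
status(); o,e,R=pose(); print(to([.5086,.3626,e[2]])); print("down 30mm in tool:", (R.T@[0,0,-1]).round(3)); print("tip", (e+R@[-.0024,.0005,.0977]).round(4))
E
```

```text
t 14.1 tcp [0.4761 0.3225 0.2854] yaw -57.0 zaxis [ 0.047  -0.0723 -0.9963] q [-0.13  0.23 -0.71  1.52  0.23  1.47 -1.85] F [-0.04 -1.14 -0.52] w 0.0235 g 50.0
[ 1.638 -0.529 -0.046]
down 30mm in tool: [-0.    -0.086  0.996]
tip [0.4789 0.3137 0.1881]
```

Emit:
step_arm:
  motion:
    - [[0, 0, 0, 0.3, -0.1, 0, 0], [0, 0, 0, 0.5, -0.15, -0.02, 0], [0, 0, 0, 0.5, -0.15, -0.02, 0], [0, 0, 0, 0.34, -0.13, 0, 0], [0, 0, 0, 0, 0, 0, 0], [0, 0, 0, 0, 0, 0, 0], [0, 0, 0, 0, 0, 0, 0]]

```text
t: 14.68
ee_pos: [0.509, 0.3621, 0.2849]
tcp_rot: [0.042, 0.958, 0.283, 0.012]
contact_force: [-0.1, 0.0, -1.7]
gripper_width: 0.024
grip_force: 50.0
```

```bash
python3 - <<'E'
from h import *
status(); o,e,R=pose(); tip=e+R@[-.0024,.0005,.0977]; print("tip",tip.round(4)); im,d,c=cap("wrist"); P=pts(c,d); T=(P-e)@R
q=(d>0)&(T[...,2]>.085)&(T[...,2]<.105)&(np.hypot(T[...,0],T[...,1])<.02); print("blade seen",len(P[q]),P[q].mean(0).round(4),P[q].min(0).round(4),P[q].max(0).round(4))
z=P[...,2]; rim=(d>0)&(z>.074)&(z<.084)&(im.min(-1)>110)&(np.hypot(P[...,0]-.5227,P[...,1]-.3366)<.05); print("rim",cv2.minEnclosingCircle((P[rim][:,:2]*1000).astype(np.float32)),rim.sum())
f=lambda h:(h,(R.T@[0,0,-h]/.03).round(3)); print(f(tip[2]-.08),f(tip[2]-.008))
E
```

```text
t 14.68 tcp [0.509  0.3621 0.2849] yaw -57.06 zaxis [ 0.0468 -0.0731 -0.9962] q [-0.2   0.34 -0.7   1.4   0.3   1.51 -1.9 ] F [-0.07  0.05 -1.74] w 0.024 g 50.0
tip [0.5118 0.3532 0.1876]
blade seen 86 [0.513  0.3544 0.1937] [0.5051 0.3471 0.1861] [0.5178 0.3615 0.2009]
rim ((522.5518798828125, 337.62750244140625), 40.78012466430664) 664
(np.float64(0.1076108600658957), array([ 2.000e-03, -3.110e-01,  3.573e+00])) (np.float64(0.1796108600658957), array([ 3.000e-03, -5.200e-01,  5.964e+00]))
```

Emit:
step_arm:
  motion:
    - [[0, 0, 0, 0, -0.035, 0.4, 0], [0, 0, 0, 0, -0.07, 0.8, 0], [0, 0, 0, 0, -0.07, 0.8, 0], [0, 0, 0, 0, -0.07, 0.8, 0], [0, 0, 0, 0, -0.044, 0.5, 0], [0, 0, 0, 0, -0.026, 0.3, 0], [0, 0, 0, 0, -0.022, 0.25, 0], [0, 0, 0, 0, -0.022, 0.25, 0], [0, 0, 0, 0, -0.022, 0.25, 0], [0, 0, 0, 0, 0, 0, 0]]

```text
t: 15.57
ee_pos: [0.5085, 0.3624, 0.153]
tcp_rot: [0.042, 0.958, 0.284, 0.012]
contact_force: [-0.1, 0.0, -1.0]
gripper_width: 0.0238
grip_force: 50.0
```

Emit:
step_arm:
  motion:
    - [[0, 0, 0, 0, -0.017, 0.2, 0], [0, 0, 0, 0, -0.017, 0.2, 0], [0, 0, 0, 0, -0.017, 0.2, 0], [0, 0, 0, 0, -0.017, 0.2, 0], [0, 0, 0, 0, -0.017, 0.2, 0], [0, 0, 0, 0, -0.017, 0.2, 0], [0, 0, 0, 0, -0.009, 0.1, 0], [0, 0, 0, 0, 0, 0, 0]]

```text
t: 16.23
ee_pos: [0.5085, 0.3623, 0.1139]
tcp_rot: [0.042, 0.958, 0.284, 0.012]
contact_force: [-0.9, -0.6, -1.5]
gripper_width: 0.0238
grip_force: 50.0
```

```bash
python3 - <<'E'
from h import *
status(); o,e,R=pose(); print("tip",(e+R@[-.0024,.0005,.0977]).round(4))
E
```

```text
t 16.23 tcp [0.5085 0.3623 0.1139] yaw -57.01 zaxis [ 0.0463 -0.0738 -0.9962] q [-0.22  0.45 -0.67  1.63  0.38  1.21 -1.99] F [-0.92 -0.59 -1.47] w 0.0238 g 50.0
tip [0.5112 0.3533 0.0166]
```

Emit:
step_arm:
  motion:
    - [[0, 0, 0, 0, -0.009, 0.1, 0], [0, 0, 0, 0, -0.009, 0.1, 0], [0, 0, 0, 0, -0.004, 0.05, 0], [0, 0, 0, 0, -0.004, 0.04, 0], [0, 0, 0, 0, 0, 0, 0]]

```text
t: 16.65
ee_pos: [0.5088, 0.3626, 0.106]
tcp_rot: [0.042, 0.958, 0.284, 0.012]
contact_force: [-0.4, -0.5, -0.9]
gripper_width: 0.0239
grip_force: 50.0
```

Emit:
step_arm:
  motion:
    - [[0, 0, 0, 0, -0.003, 0.03, 0], [0, 0, 0, 0, -0.002, 0.02, 0], [0, 0, 0, 0, 0, 0, 0]]

```text
t: 16.9
ee_pos: [0.5088, 0.3627, 0.1047]
tcp_rot: [0.042, 0.958, 0.284, 0.012]
contact_force: [-0.6, -0.6, -0.7]
gripper_width: 0.0235
grip_force: 50.0
```

Emit:
step_arm:
  motion:
    - [[0, 0, 0, 0, 0, 0, 0.32], [0, 0, 0, 0, 0, 0, 0.36], [0, 0, 0, 0, 0, 0, 0.4], [0, 0, 0, 0, 0, 0, 0.44], [0, 0, 0, 0, 0, 0, 0.48], [0, 0, 0, 0, 0, 0, 0.48], [0, 0, 0, 0, 0, 0, 0.48]]
  squeeze: 10

```text
t: 17.48
ee_pos: [0.5088, 0.3627, 0.1047]
tcp_rot: [0.042, 0.958, 0.284, 0.012]
contact_force: [0.4, -0.5, -0.5]
gripper_width: 0.0414
grip_force: 0.0
```

```bash
python3 - <<'E'
from h import *
status(); o,e,R=pose(); im,d,c=cap("wrist"); save("w7",cv2.resize(im[100:350,160:480],(768,600),interpolation=cv2.INTER_CUBIC)); print((R.T@[0,0,1]).round(3))
E
```

```text
t 17.48 tcp [0.5088 0.3627 0.1047] yaw -57.01 zaxis [ 0.0475 -0.0731 -0.9962] q [-0.22  0.46 -0.67  1.63  0.39  1.19 -1.99] F [ 0.38 -0.45 -0.49] w 0.0414 g 0.0
[ 0.     0.087 -0.996]
```

View pics/w7.png

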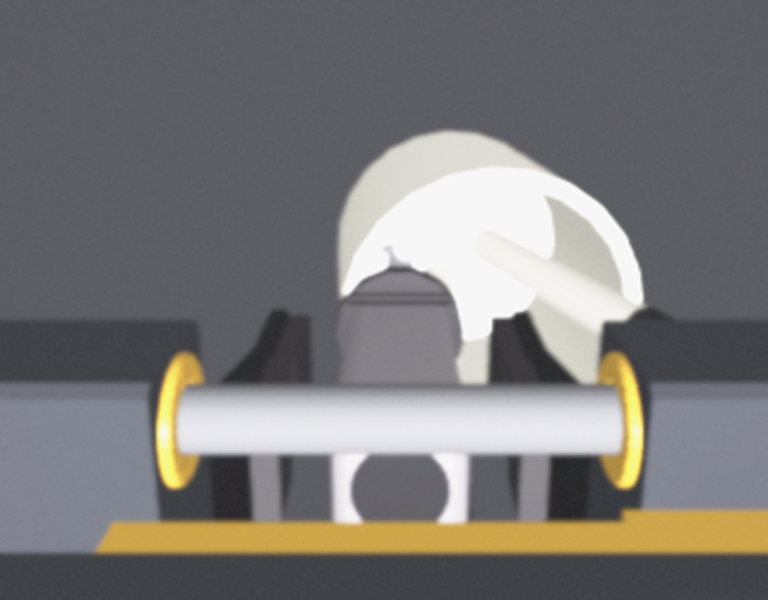

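The driver stands free between the open fingers. One marker is visible leaning right, but I can't see the spatula here, so I'll locate the sticks numerically before retracting.

```bash
cat > find.py <<'E'
from h import *
status()
for n in ("wrist","scene","top"):
    im,d,c=cap(n); P=pts(c,d); z=P[...,2]; k=(d>0)&(np.hypot(P[...,0]-.5227,P[...,1]-.3366)<.11)
    np.savez("f_"+n+".npz",im=im,d=d,R=c["R"],t=c["t"],intrinsics=c["intrinsics"])
    rim=k&(z>.074)&(z<.084)&(im.min(-1)>110); 
    print(n,"rim",[np.round(x,1) for x in cv2.minEnclosingCircle((P[rim][:,:2]*1000).astype(np.float32))] if rim.sum() else 0,rim.sum())
    for lo in (.012,.03,.05,.09,.1,.11,.12,.13,.14,.15,.165):
        q=k&(z>lo)&(z<lo+.01); nn,l,s,ce=cv2.connectedComponentsWithStats(q.astype(np.uint8))
        print(lo,[(int(s[i,4]),(np.median(P[l==i],0)[:2]*1000).round().astype(int).tolist(),im[l==i].mean(0).astype(int).tolist(),ce[i].astype(int).tolist()) for i in range(1,nn) if s[i,4]>=8])
E
python3 find.py
```

```text
t 17.53 tcp [0.5088 0.3627 0.1047] yaw -57.01 zaxis [ 0.0474 -0.0731 -0.9962] q [-0.22  0.46 -0.67  1.63  0.39  1.19 -1.99] F [-0.28  0.42  1.3 ] w 0.0414 g 0.0
wrist rim [array([523.9, 339.8]), np.float64(41.0)] 1414
0.012 [(144, [542, 374], [215, 214, 205], [328, 167]), (85, [548, 311], [201, 199, 189], [392, 196]), (92, [531, 331], [242, 242, 239], [362, 201]), (34, [509, 360], [238, 238, 239], [319, 205]), (24, [515, 349], [246, 246, 247], [334, 206]), (54, [514, 337], [243, 243, 241], [344, 214]), (43, [521, 301], [212, 210, 200], [384, 228]), (59, [496, 312], [216, 214, 206], [357, 245])]
0.03 [(173, [541, 374], [217, 215, 207], [330, 171]), (10, [562, 346], [206, 205, 197], [373, 163]), (89, [550, 313], [198, 196, 187], [398, 198]), (117, [534, 327], [242, 241, 238], [373, 207]), (30, [514, 359], [212, 210, 215], [326, 208]), (74, [522, 301], [212, 210, 200], [390, 235]), (65, [494, 314], [213, 211, 204], [357, 255])]
0.05 [(242, [543, 373], [217, 215, 207], [335, 176]), (108, [551, 315], [199, 197, 188], [405, 202]), (137, [537, 323], [238, 237, 232], [386, 214]), (117, [524,
[... 3377 characters left out ...]
2], [161, 230])]
0.05 [(55, [522, 304], [120, 119, 111], [169, 222]), (12, [503, 332], [179, 178, 170], [157, 231])]
0.09 [(15, [491, 330], [115, 114, 109], [149, 238])]
0.1 [(8, [541, 304], [95, 95, 94], [161, 213]), (17, [491, 332], [45, 45, 44], [147, 239])]
0.11 [(8, [543, 301], [83, 83, 84], [160, 212]), (18, [488, 330], [44, 43, 44], [145, 240])]
0.12 [(11, [544, 299], [125, 125, 125], [158, 211]), (16, [485, 330], [41, 40, 41], [143, 242])]
0.13 [(39, [548, 303], [195, 195, 196], [155, 210]), (12, [487, 381], [66, 66, 67], [115, 241]), (43, [479, 334], [58, 57, 58], [139, 244])]
0.14 [(8, [483, 385], [39, 38, 39], [111, 243])]
0.15 [(22, [509, 371], [88, 86, 90], [114, 230])]
0.165 []
```

All sticks are unmoved: the spatula paddle at (544,381) was only white on white in that view. The driver's handle is at about (508,368). I retract along the tool axis.

Emit:
step_arm:
  motion:
    - [[0, 0, 0, 0, 0, -0.1, 0.48], [0, 0, 0, 0, 0, -0.2, 0.48], [0, 0, 0, 0, 0, -0.3, 0.48], [0, 0, 0, 0, 0, -0.5, 0.48], [0, 0, 0, 0, 0, -0.6, 0.48], [0, 0, 0, 0, 0, -0.8, 0.48], [0, 0, 0, 0, 0, -0.9, 0.48], [0, 0, 0, 0, 0, -0.9, 0.48], [0, 0, 0, 0, 0, -0.5, 0.48], [0, 0, 0, 0, 0, 0, 0.48]]

```text
t: 18.52
ee_pos: [0.5026, 0.3751, 0.2535]
tcp_rot: [0.04, 0.958, 0.284, 0.016]
contact_force: [0.5, 0.4, -0.2]
gripper_width: 0.0422
grip_force: 0.0
```

Emit:
step_arm:
  motion:
    - [[0, 0, 0, -0.8, 0, 0, 0.48], [0, 0, 0, -0.9, 0, 0, 0.48], [0, 0, 0, -0.4, 0, 0, 0.48], [0, 0, 0, 0, 0, 0, 0.48], [0, 0, 0, 0, 0, 0, 0.48]]

```text
t: 18.93
ee_pos: [0.4492, 0.3386, 0.2487]
tcp_rot: [0.042, 0.958, 0.284, 0.013]
contact_force: [0.2, 0.2, -0.9]
gripper_width: 0.0417
grip_force: 0.0
```

```bash
python3 find.py | grep -v "^0.0[35]"; python3 - <<'E'
from h import *
f=np.load("f_wrist.npz"); g=np.load("f_scene.npz"); save("w8",np.vstack([cv2.resize(f["im"][:220,180:480],(600,440)),cv2.resize(g["im"][105:185,325:475],(600,160),interpolation=cv2.INTER_CUBIC)]))
E
```

```text
t 18.93 tcp [0.4492 0.3386 0.2487] yaw -57.03 zaxis [ 0.0488 -0.0733 -0.9961] q [-0.15  0.22 -0.73  1.61  0.23  1.4  -1.91] F [ 0.18  0.19 -0.9 ] w 0.0417 g 0.0
wrist rim [array([522.5, 338.4]), np.float64(41.4)] 828
0.012 [(53, [557, 326], [183, 181, 173], [364, 104]), (32, [529, 331], [235, 234, 230], [349, 122]), (61, [516, 302], [201, 199, 191], [360, 143])]
0.09 [(35, [534, 368], [203, 202, 206], [333, 96]), (57, [540, 315], [163, 162, 158], [382, 123]), (35, [494, 338], [179, 178, 172], [336, 151])]
0.1 [(34, [536, 371], [194, 192, 196], [333, 93]), (78, [541, 313], [61, 61, 63], [387, 123]), (51, [491, 338], [84, 84, 85], [336, 155])]
0.11 [(30, [537, 373], [193, 190, 195], [333, 90]), (87, [542, 311], [51, 51, 54], [393, 123]), (54, [488, 338], [76, 75, 79], [336, 159])]
0.12 [(80, [540, 377], [211, 210, 215], [333, 84]), (97, [545, 309], [51, 51, 55], [399, 123]), (9, [553, 297], [82, 81, 87], [415, 122]), (51, [486, 338], [64, 64, 67], [336, 162])]
0.13 [(118, [543, 381], [225, 225, 228], [331, 76]), (182, [548, 303], [83, 83, 87], [408, 124]), (168, [480, 334], [81, 81, 86
[... 1969 characters left out ...]
1], [77, 77, 76], [160, 212]), (18, [540, 374], [135, 133, 134], [124, 214]), (41, [509, 353], [74, 72, 74], [134, 230]), (20, [488, 330], [43, 43, 43], [145, 240])]
0.12 [(28, [541, 377], [158, 157, 160], [120, 214]), (9, [543, 300], [108, 108, 109], [158, 212]), (34, [511, 354], [75, 73, 74], [131, 229]), (20, [486, 330], [41, 41, 41], [142, 242])]
0.13 [(40, [548, 303], [197, 197, 198], [155, 209]), (28, [543, 381], [157, 155, 158], [116, 213]), (45, [509, 355], [73, 71, 72], [128, 230]), (42, [479, 335], [61, 60, 61], [139, 244])]
0.14 [(11, [543, 383], [188, 189, 198], [113, 213]), (43, [507, 355], [77, 75, 77], [126, 230])]
0.15 [(145, [508, 362], [115, 112, 115], [119, 231])]
0.165 []
```

View pics/w8.png

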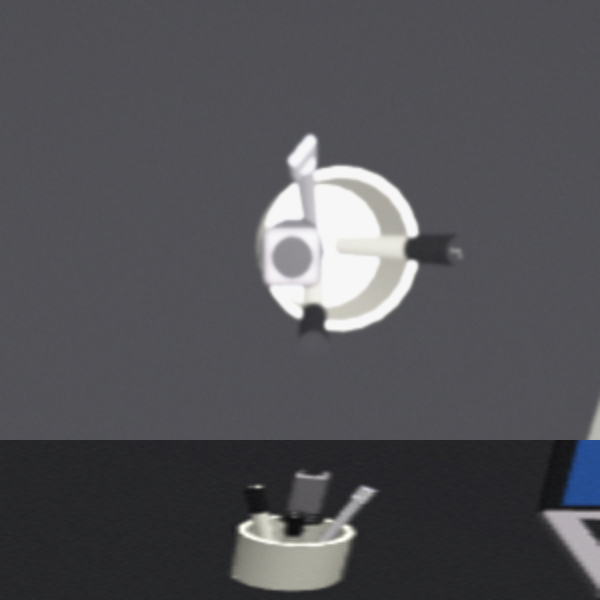

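The driver stands in the pot with its handle top at about 0.155 m, so the tip is on the floor. The three sticks are unmoved and the gripper is clear. Handing in.

```bash
python3 -c "
from h import *
print(env.sign_off()); status()"
```

```text
the job is handed in; nothing more can be done
None
the job is handed in; nothing more can be done
```

I handed the job in at about 19 s of the 64 s limit, and the hand-in returned no verdict. On the cameras the screw is locked in line with the ribs and caught about 3 mm down. The screwdriver stands released, blade down on the pot's floor; the three sticks are undisturbed, and the pot moved under 3 mm.

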